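# Set the spring dividers to the size stick

### The arm

A 6-joint arm with a two-finger parallel gripper is mounted at the origin on the work surface. World frame = base frame: x ahead of the robot, y to its left, z up, the work surface at z = 0. Lengths are in m, angles in rad, forces in N, time in s.
With the tool pointing down it reaches from about 0.35 to 0.775 m from the base axis. Payload 5.5 kg.
Tool frame: the origin (TCP) lies midway between the tips of the shut fingers; the grasp point (between the pads) lies 19 mm behind it; z points along the fingers, y is the line along which they close (so a half turn about z gives the same grasp; the last joint's range is limited). The gripper opens to 85 mm and grips with 20 to 120 N. Pads are 22 mm wide; open, the fingers measure 114 mm over their backs; the gripper's body (76 mm by 85 mm) begins 54 mm behind the grasp point. The pads swing forward as they close: fully open they stand 13 mm farther back than shut.
Start: joints at [1.152, 0.313, 0.046, 1.304, 0, 1.431], TCP at [0.158, 0.553, 0.231] pointing down, gripper open.
Joint ranges: [-2.76, 2.76], [-0.86, 1.69], [-1.03, 1.26], [-2.2, 2.34], [-1.47, 1.5], [-3.14, 3.14]. Speed limits (rad/s): [2.57, 2.57, 3.14, 3.14, 3.14, 3.14].

### API

Orientations are given as a unit quaternion [w, x, y, z].
In Python, from workcell import telemetry, imaging, env gives the robot as it stands. The module is installed in compiled form; this text tells all that it offers.
- The arm moves only by the tool step_arm, never from a script. Its argument "moves" is a list of rows, each a list of 3 entries, a list of its own where there are three numbers: the shift along the tool's x, y, z in mm, then the turn, a rotation vector about the tool's x, y, z in rad, then the finger opening in mm, from 0 to 85.4. A call has 1 to 8 rows; each row is the pose to reach, as a shift and turn from the pose commanded when the call began, along the tool's axes at that moment; what a row does not reach only later rows make up. A row lasts 1/12 s, in which the tool goes at most 41.7 mm and 7.16 degrees, less where a joint would pass 70% of its speed; a pose out of reach is approached as far as the arm can. A call with a gripper value outside its range is refused whole. The fingers move at their own pace and stop on an object; "grip_force" is the grip in N (left out, the last holds). Time passes only in rows, so rows that repeat a pose let the fingers close. It gives the time, the measured TCP pose, the force, the opening and the grip force at its end, in the units of the state.
- telemetry.get_state(): the state, without advancing time (a new reading comes with each control period).
- imaging.read_camera(name): name is "scene" or "top" or "wrist"; returns the picture (384x512x3 uint8, red, green, blue); there is no depth.
- imaging.camera_params(name): a dict with "camera_matrix" (3x3 intrinsics, pixels), "pose" (4x4, takes a point from camera to world coordinates). Camera axes: x right, y up, looking along -z (the intrinsics and any distortion apply to the point x, -y, -z); pixel columns grow to the right and rows downward; lengths in m; the calibration is good to about 2 mm. A picture is of the moment at which its call begins: read the wrist's pose just before it. camera_params takes no time and is no camera call; for the wrist camera it gives the pose at the moment of the call.
- env.hand_in(): hands the job in; it is judged then, once.
The state is a dict: "clock": time; "joint_pos": joint angles; "qvel": joint speeds; "tau": joint torques, N m; "tcp_pos": TCP position; "orientation": TCP orientation; "wrist_force": force on the tool from outside, world axes, zero at the start; "ft_torque": the same for the moment, N m; "finger_gap": finger opening in m; "grip_force": force on a finger pad.
Only numpy, scipy, OpenCV 4.12 (cv2) and the standard library are available. Lean on these libraries where they do the work, as an engineer would, in place of code of your own. Each camera call takes 0.05 s, during which the arm holds its last target. There are 200 camera calls.

### The job

Fold the lid of the wooden instrument case straight up and leave it standing there, then take the spring dividers out of the case and squeeze their legs until the two points are as far apart as the two lines on the size stick (40 mm). Hold them level and steady with the left point above the left line and the right point above the right line, just clear of the stick, not more than about two centimetres above it, and finish while still holding them squeezed there so that the nut can be run up. Leave the other things on the bench alone.

Things in the scene. Friction and masses are not known exactly. Their poses are not given: they have to be found in the camera images.
- case: fixed wooden instrument case, 290 x 200 mm, 60 mm high (open box, walls and floor 8 mm) with a 10 mm flat lid on top. Origin under its centre; x axis (200 mm way) points to the hinge side, y axis (290 mm way) runs along the hinge, z up. Inside, two bars across it carry the dividers, undersides 27 mm above the bench
- lid (a joint): angle of the case lid: 0 shut, grows as it folds up about its hinge, 1.571 = standing straight up, stop at 2.0. The hinge is stiff (about 0.6 N m), so the lid stays at any angle. At the start it is shut or a little ajar (up to 0.25)
- lid_hinge (a point): middle of the lid's hinge line, at the case's rim (60 mm above the bench); the line runs along the case's y axis. Its frame turns with the lid: x in the lid's plane, away from the lid's free edge, z out of its outer face
- lid_handle (a point): middle of the round bar handle on the lid's outer face: bar 11 mm thick, 100 mm long, parallel to the hinge, on two posts 85 mm apart. In the frame of lid_hinge it lies at x -188, z +45 mm: 12 mm in from the lid's free edge (lid 200 mm wide), bar axis 35 mm off the face. Same axes as lid_hinge
- dividers_grip (a point): spring dividers: two steel legs joined by a bow spring, loose, lying flat in the case, 239 mm long, legs 10 mm thick, 0.15 kg. This point: midway between the two finger flats (outside of each leg, 40 mm long, 16 mm high), half-way up. x to the points (80 mm ahead; bow's end 159 mm behind; balance point some 30 mm behind), y to the left leg, z up. Frame fixed to the right leg
- leg_left (a joint): angle by which the dividers' legs are squeezed together about their pivot, 90 mm behind dividers_grip: 0 = sprung open against the nut (points 64 mm apart, 55 mm across the flats), 0.14 = points 40 mm apart, 42 mm across the flats, flats parallel. Points close 1.9 mm per mm at the flats; 8 N at the flats starts it, about 14 N at 0.14
- tip_left (a point): point of the dividers' left leg (the +y side of dividers_grip), round, 4 mm thick; given at its very end, half-way up
- tip_right (a point): point of the dividers' right leg, likewise
- line_left (a point): size stick: a pale wooden strip 200 x 36 x 12 mm screwed to the bench, two dark lines scribed across its upper face 40 mm apart, one each side of its middle. Given here: the middle of the left line (+y side), on the upper face, 12 mm above the bench; x along the line (36 mm long), y along the stick from right line to left line, z up
- line_right (a point): middle of the right line of the size stick, same axes
- splash: bystander: small bronze cymbal lying bell up, 160 mm across, 31 mm high; origin under its centre
- scraper: bystander: lathe hand scraper lying on the bench, wooden handle and steel blade, 270 x 30 x 30 mm; origin under the middle, its x axis runs along it to the blade
- earmuffs: bystander: black hearing protector, two cups and a headband, about 165 x 165 x 90 mm; origin under the middle of the cups
- hammer: bystander: hammer lying on its side, 260 mm long, 26 mm high; origin under the middle, its x axis runs to the head
- oilcan: bystander: steel oil can with a thin upright spout, 72 mm across, 170 mm high; origin under its centre
- tin: bystander: low round steel tin, 60 mm across, 36 mm high; origin under its centre
- brush: bystander: hand brush with a wooden handle, 200 mm long, 20 mm high; origin under the middle, its x axis runs to the bristles

How it is judged:
On the way, in this order (a step that is already met when the one before it is completed fails the run):
1. the lid is folded up and stands straight (value of joint lid between 1.4 and 1.75 rad), for 0.3 s.
2. the dividers are lifted out of the case in the fingers (height (world z) of dividers_grip above 0.08 m and contact force between the fingers and dividers above 2 N), for 0.2 s.
At the end, for the whole second after the job is handed in: Lid within 10 degrees of upright. Dividers level (11 degrees), at rest, gripped over 4 N, touching neither stick nor case; points 40 mm apart within 3 mm, each above its own line within 4 mm, over the line's length and 3 to 30 mm above the stick. Bystanders within 30 mm of their start (all of step 1 and distance between tip_left and tip_right between 0.037 and 0.043 m and y of tip_left in the frame of line_left between -0.004 and 0.004 m and x of tip_left in the frame of line_left between -0.017 and 0.017 m and z of tip_left in the frame of line_left between 0.003 and 0.03 m and y of tip_right in the frame of line_right between -0.004 and 0.004 m and x of tip_right in the frame of line_right between -0.017 and 0.017 m and z of tip_right in the frame of line_right between 0.003 and 0.03 m and angle between dividers_grip's own z axis and vertical below 0.2 rad and contact force between the fingers and dividers above 4 N and contact force between dividers and stick below 0.5 N and contact force between dividers and case below 0.5 N and linear speed of dividers below 0.02 m/s and angular speed of dividers below 0.15 rad/s and distance of each of splash, scraper, earmuffs, hammer, oilcan, tin, brush from where it was at the start of the episode below 0.03 m); the arm keeps its last pose, push and grip.
It fails at once if a bystander is knocked away (moved over 30 mm) (distance of any of splash, scraper, earmuffs, hammer, oilcan, tin, brush from where it was at the start of the episode above 0.03 m).
It also fails if it takes over 56 s, if anything falls off the work surface, if the arm or the gripper's body presses on something with over 40 N, if the wrist force passes 120 N, or if a joint passes its speed limit or range.

## Working session

There is one attempt and no reset: what is moved stays moved. The work goes in short steps, Python scripts to look and compute and a tool call to move; the robot and the scene stay as the last step left them, time stands still between calls to the robot, and variables do not carry over. Pictures are saved under pics/ and viewed, at most 10 in all, crops included, and the job is handed in when it is done.

Besides the shell and the picture viewer there is one more tool, called after "Request:" as a command line: name --argument value ..., lists and objects as JSON in quotes. step_arm: Moves the arm, as the interface text tells. Its arguments: {"type":"object","properties":{"moves":{"type":"array"},"grip_force":{"type":"number"}},"required":["moves"]}

```bash
mkdir -p pics
cat > h.py <<'E'
import numpy as np, cv2
from scipy.spatial.transform import Rotation as R
from workcell import telemetry, imaging, env
def cam(n):
    p=imaging.camera_params(n); return np.array(p["camera_matrix"]),np.array(p["pose"]),p
def ray(n,uv,P=None):
    K,T,_=P or cam(n); d=np.linalg.inv(K)@[uv[0],uv[1],1]; return T[:3,3],T[:3,:3]@(d*[1,-1,-1])
def on(n,uv,z,P=None):
    o,d=ray(n,uv,P); return o+d*(z-o[2])/d[2]
def proj(n,X,P=None):
    K,T,_=P or cam(n); c=T[:3,:3].T@(np.asarray(X)-T[:3,3]); q=K@(c*[1,-1,-1]); return q[:2]/q[2]
def shot(n,name):
    im=imaging.read_camera(n); cv2.imwrite(f"pics/{name}.png",im[:,:,::-1]); return im
def tool():
    s=telemetry.get_state(); q=s["orientation"]; return np.array(s["tcp_pos"]),R.from_quat([q[1],q[2],q[3],q[0]])
def move(p,Rt):
    """shift mm and rotvec in tool axes to reach p,Rt"""
    p0,R0=tool(); print("shift",np.round(R0.inv().apply(np.array(p)-p0)*1000,1),"rot",np.round((R0.inv()*Rt).as_rotvec(),4))
E
python3 - <<'E'
from h import *
a=shot("scene","s0");b=shot("top","t0")
cv2.imwrite("pics/t0b.png",cv2.resize(b[:,:,::-1],(800,600)));cv2.imwrite("pics/s0b.png",cv2.resize(a[:,:,::-1],(800,600)))
for n in("scene","top"):
    K,T,p=cam(n);print(n,K.round(1),T.round(3),p.keys())
print(telemetry.get_state())
p,r=tool();print(r.as_matrix().round(3))
E
```

```text
scene [[430.    0.  255.8]
 [  0.  430.  198.5]
 [  0.    0.    1. ]] [[ 0.774 -0.376  0.51   1.229]
 [ 0.633  0.439 -0.638 -0.857]
 [ 0.016  0.816  0.577  0.843]
 [ 0.     0.     0.     1.   ]] dict_keys(['camera_matrix', 'pose'])
top [[379.2   0.  253.7]
 [  0.  379.2 193.1]
 [  0.    0.    1. ]] [[ 0.015  0.99  -0.143  0.417]
 [-1.     0.016  0.005 -0.015]
 [ 0.008  0.143  0.99   1.083]
 [ 0.     0.     0.     1.   ]] dict_keys(['camera_matrix', 'pose'])
{'clock': 0.1, 'joint_pos': array([1.15241220e+00, 3.13927280e-01, 4.51498210e-02, 1.30361532e+00,
       3.27013780e-05, 1.43120745e+00]), 'qvel': array([-0.00056328, -0.00082539,  0.00160183, -0.00031747,  0.00032924,
       -0.00173424]), 'tau': array([ 3.22052889e-03, -4.81723130e+01,  2.99245656e+01,  1.25751510e-02,
       -1.09355713e-04,  4.04418216e-06]), 'tcp_pos': array([0.15805485, 0.55240088, 0.23052033]), 'orientation': array([-2.35535491e-04,  1.38946577e-01,  9.90299556e-01, -7.62861154e-04]), 'wrist_force': array([-0.4851558 ,  0.51421349,  0.05096941]), 'ft_torque': array([-0.0107519 , -0.01944798, -0.00783831]), 'grip_force': 0.0, 'finger_gap': 0.08534363036275756}
[[-0.961  0.275 -0.001]
 [ 0.275  0.961 -0.001]
 [ 0.    -0.002 -1.   ]]
```

View pics/t0b.png

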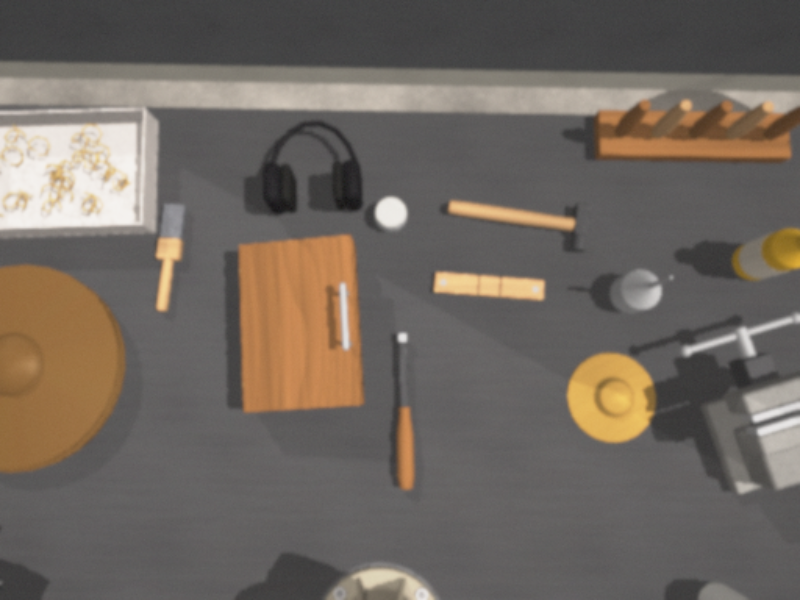

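View pics/s0b.png

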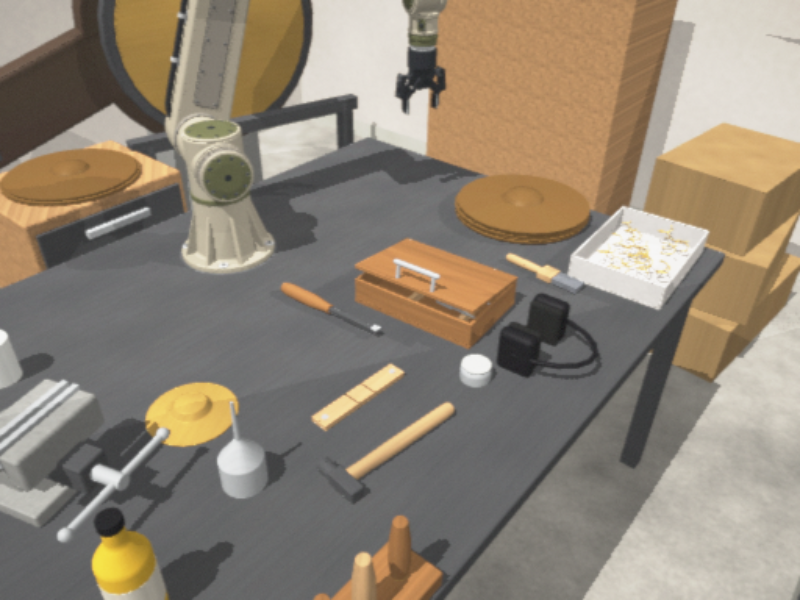

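The top view shows the case lid at (240–362, 236–411), with its handle near (345,315) and the hinge side on the left (+y). The stick lines are near (479,286) and (501,287). The scene view shows the lid slightly ajar, with its handle at (397–437, 264–275). Next I measure the handle, lid and stick.

Run:
```python
from h import *
a=cv2.imread("pics/s0.png");b=cv2.imread("pics/t0.png")
s=512/800
# handle in both: bright grey
def bright(im,x0,y0,x1,y1):
    c=im[y0:y1,x0:x1].astype(int); m=((c.min(2)>140)&(c.max(2)-c.min(2)<45)).astype(np.uint8)
    n,l,st,ce=cv2.connectedComponentsWithStats(m); k=1+st[1:,4].argmax()
    pts=np.argwhere(l==k)[:,::-1]+[x0,y0]; r=cv2.minAreaRect(pts.astype(np.float32)); return pts,r
pt,rt=bright(b,205,170,235,235); print("top",rt,len(pt))
ps,rs=bright(a,245,160,290,192); print("scene",rs,len(ps))
def ends(pts):
    m=pts.mean(0);d=np.linalg.svd(pts-m,full_matrices=False)[2][0];t=(pts-m)@d;return m+d*t.min(),m+d*t.max(),m
et=ends(pt);print(et)
m=on("top",et[2],0.12);print("top handle z.12 :",[on("top",e,0.12).round(4) for e in et])
# lid & stick masks in top
hsv=cv2.cvtColor(b,cv2.COLOR_BGR2HSV)
m=((hsv[:,:,1]>110)).astype(np.uint8)
def blob(x0,y0,x1,y1):
    mm=np.zeros_like(m);mm[y0:y1,x0:x1]=m[y0:y1,x0:x1]
    c=max(cv2.findContours(mm,0,2)[0],key=cv2.contourArea);return c,cv2.boxPoints(cv2.minAreaRect(c))
c,box=blob(145,142,240,272); ap=cv2.approxPolyDP(c,6,True)[:,0];print("lid px",ap)
m=((hsv[:,:,2]>130)&(hsv[:,:,1]>40)).astype(np.uint8)
c,box=blob(270,168,355,198);print("stick px",box);W=np.array([on("top",q,0.012) for q in box]);print(W.round(4),W.mean(0).round(4),np.linalg.norm(np.diff(W,axis=0),axis=1))
def big(im,x0,y0,x1,y1,f,n): cv2.imwrite(n,cv2.resize(im[y0:y1,x0:x1],None,fx=f,fy=f,interpolation=2))
A=cv2.resize(b[140:275,145:355],(798,513),interpolation=cv2.INTER_CUBIC);cv2.imwrite("pics/c1.png",A)
A=cv2.resize(a[145:285,190:335],(580,560),interpolation=cv2.INTER_CUBIC);cv2.imwrite("pics/c2.png",A)
```

```text
top ((219.9666748046875, 202.00112915039062), (42.10995101928711, 5.063854694366455), 88.09085083007812) 187
scene ((264.6033020019531, 175.23606872558594), (30.20465660095215, 11.741755485534668), 21.370620727539062) 140
(array([218.73811595, 180.95938608]), array([221.05421259, 223.05204079]), array([219.90909091, 202.24064171]))
top handle z.12 : [array([0.5871, 0.0699, 0.12  ]), array([0.4788, 0.061 , 0.12  ]), array([0.5319, 0.0654, 0.12  ])]
lid px [[223 150]
 [153 157]
 [157 263]
 [232 257]]
stick px [[276.6059  187.12352]
 [277.7353  172.44118]
 [348.92938 177.91765]
 [347.8     192.59999]]
[[ 0.591  -0.0865  0.012 ]
 [ 0.6338 -0.0895  0.012 ]
 [ 0.6212 -0.2945  0.012 ]
 [ 0.5785 -0.2904  0.012 ]] [ 0.6061 -0.1902  0.012 ] [0.04297022 0.20541048 0.04296611]
```

View pics/c2.png

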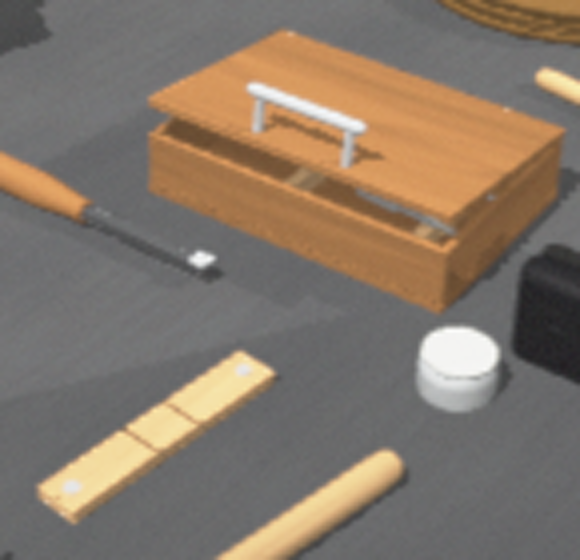

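The crop shows the lid ajar by about 20 mm. The handle bar runs from (253,167) to (280.5,177) in full-image pixels, and the case's bottom front corners are at (227.5,192.5) and (300,221.5).

Run:
```python
from h import *
def tri(u1,u2):
    K1,T1,_=cam("top");o1,d1=ray("top",u1);o2,d2=ray("scene",u2)
    d1/=np.linalg.norm(d1);d2/=np.linalg.norm(d2)
    A=np.c_[d1,-d2];t=np.linalg.lstsq(A,o2-o1,rcond=None)[0];p=o1+d1*t[0];q=o2+d2*t[1];return ((p+q)/2).round(4),np.linalg.norm(p-q).round(4)
print("handle",tri((219.9,202.2),(266.75,172)))
print("h far",tri((218.7,181),(280.5,176.75)),"near",tri((221,223),(253,167.25)))
print("free far",tri((225,150.5),(303.75,199.5)),"free near",tri((232,258.5),(227.5,170)))
print("hinge far",tri((153,157),(330.75,178)),"near",tri((157,263),(262.5,153)))
f,n=on("scene",(300,221.5),0),on("scene",(227.5,192.5),0);print("front",f,n,np.linalg.norm(f-n))
print("hinge edge z.07",on("top",(153,157),.07),on("top",(157,263),.07))
```

```text
handle (array([0.5322, 0.0658, 0.1277]), np.float64(0.003))
h far (array([0.5852, 0.0692, 0.1305]), np.float64(0.0002)) near (array([0.4796, 0.0616, 0.1263]), np.float64(0.0027))
free far (array([0.6781, 0.0601, 0.0912]), np.float64(0.0064)) free near (array([0.3916, 0.0341, 0.0936]), np.float64(0.0048))
hinge far (array([0.6604, 0.2569, 0.0663]), np.float64(0.0005)) near (array([0.3783, 0.2342, 0.0677]), np.float64(0.0101))
front [0.67185296 0.06692615 0.        ] [0.38888127 0.03758201 0.        ] 0.2844891117403635
hinge edge z.07 [0.65937783 0.25576494 0.07      ] [0.37464191 0.23011545 0.07      ]
```

```bash
cat >> h.py <<'E'
def down(yaw): # tool pointing down, tool y at world angle yaw
    y=np.array([np.cos(yaw),np.sin(yaw),0]);z=np.array([0,0,-1.]);return R.from_matrix(np.c_[np.cross(y,z),y,z])
E
python3 -c "
from h import *
move([.532,.066,.20],down(np.radians(95.5)))"
```

```text
shift [-493.4 -364.7   31. ] rot [-0.0015 -0.0005 -0.3748]
```

Request:
step_arm --moves '[[[-493,-365,31],[0,0,-0.375],85],[[-493,-365,31],[0,0,-0.375],85],[[-493,-365,31],[0,0,-0.375],85],[[-493,-365,31],[0,0,-0.375],60],[[-493,-365,31],[0,0,-0.375],60],[[-493,-365,31],[0,0,-0.375],60],[[-493,-365,31],[0,0,-0.375],60],[[-493,-365,31],[0,0,-0.375],60]]' --grip_force 40

```text
clock: 0.77
tcp_pos: [0.3566, 0.2936, 0.2147]
orientation: [-0.0, -0.048, 0.999, -0.0]
wrist_force: [1.5, -0.4, -0.0]
finger_gap: 0.0598
grip_force: 0.0
```

```bash
python3 -c "
from h import *
move([.532,.066,.19],down(np.radians(95.5)))"
```

```text
shift [-152.6 -243.5   24.6] rot [ 0.     -0.0002  0.0006]
```

Request:
step_arm --moves '[[[-147,-238,20],[0,0,0],60],[[-147,-238,20],[0,0,0],60],[[-147,-238,20],[0,0,0],60],[[-147,-238,20],[0,0,0],60],[[-147,-238,20],[0,0,0],60],[[-147,-238,20],[0,0,0],60],[[-147,-238,20],[0,0,0],60],[[-147,-238,20],[0,0,0],60]]'

```text
clock: 1.43
tcp_pos: [0.5284, 0.0681, 0.1937]
orientation: [0.0, -0.045, 0.999, -0.001]
wrist_force: [0.5, -0.1, 1.2]
finger_gap: 0.0599
grip_force: 0.0
```

```bash
python3 -c "
from h import *
P=cam('wrist');im=shot('wrist','w1')
print(telemetry.get_state()['joint_pos'].round(3));print(P[0].round(1),P[1].round(3))
print('pred handle',proj('wrist',[.532,.066,.128],P),proj('wrist',[.585,.069,.128],P),proj('wrist',[.48,.0616,.128],P))
move([.532,.066,.109],down(np.radians(95.5)))"
```

```text
[-0.019  0.244 -0.14   1.188 -0.    -0.11 ]
[[328.5   0.  254.3]
 [  0.  328.5 191.9]
 [  0.    0.    1. ]] [[-0.09  -0.944 -0.317  0.447]
 [ 0.996 -0.086 -0.027  0.062]
 [-0.002 -0.319  0.948  0.336]
 [ 0.     0.     0.     1.   ]]
pred handle [250.01112924 212.8642055 ] [247.89203655 279.89934739] [250.12983792 136.28000847]
shift [-5.3 -4.7 84.8] rot [ 0.0001 -0.0012 -0.0045]
```

View pics/w1.png

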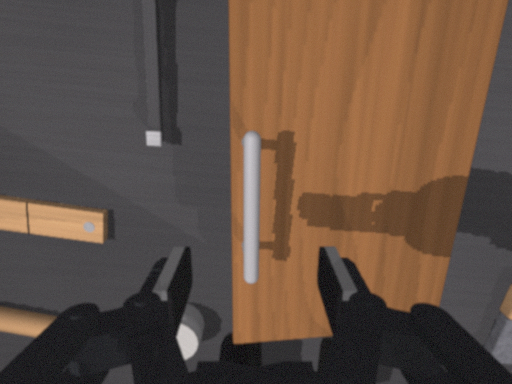

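The wrist view shows the bar from (251,135) to (251,282), within 2 px of the prediction. I'll descend and grip it.

Request:
step_arm --moves '[[[-4,-4,40],[0,0,0],60],[[-4,-4,80],[0,0,0],60],[[-4,-4,84],[0,0,0],60],[[-4,-4,84],[0,0,0],8],[[-4,-4,84],[0,0,0],8],[[-4,-4,84],[0,0,0],8],[[-4,-4,84],[0,0,0],8],[[-4,-4,84],[0,0,0],8]]' --grip_force 40

```text
clock: 2.15
tcp_pos: [0.5316, 0.0662, 0.1137]
orientation: [0.002, -0.047, 0.999, -0.004]
wrist_force: [-0.8, -10.1, 3.0]
finger_gap: 0.0093
grip_force: 39.0
```

```bash
cat > arc.py <<'E'
from h import *
import sys
H=np.array([.515,.247,.06]);ax=np.array([-.0958,.9954,0])
p0,R0=tool();print(p0.round(4),telemetry.get_state()["joint_pos"].round(2))
d=p0+[0,0,.019]-H; rx=d@ax; rz=d[2]; off=d-rx*ax-[0,0,rz]
r=np.hypot(rx,rz);b=np.hypot(188,45)/1000;ph=np.arctan2(rz,-rx);a=ph-np.arctan2(45,188);print("r",r,"expected",b,"lid",a)
for A in np.arange(a,1.58,(1.571-a)/10):
    f=A+np.arctan2(45,188); print(A.round(3),R0.inv().apply((-r*np.cos(f)*ax+[0,0,r*np.sin(f)])-(rx*ax+[0,0,rz])).dot(np.eye(3)*1000).round(1))
E
python3 arc.py
```

```text
[0.5316 0.0662 0.1137] [-0.02  0.3  -0.27  1.   -0.01 -0.12]
r 0.1955731727239608 expected 0.19331063085097003 lid 0.1461777986016423
0.146 [ 0. -0. -0.]
0.289 [ -0.1  12.  -25.1]
0.431 [ -0.2  27.4 -48.3]
0.574 [ -0.2  46.  -69.1]
0.716 [ -0.3  67.3 -87. ]
0.859 [  -0.3   90.9 -101.7]
1.001 [  -0.3  116.4 -112.9]
1.144 [  -0.3  143.2 -120.3]
1.286 [  -0.3  170.9 -123.9]
1.429 [  -0.2  198.7 -123.5]
1.571 [-2.000e-01  2.262e+02 -1.192e+02]
```

Request:
step_arm --moves '[[[0,3,-8],[0,0,0],8],[[0,7,-16],[0,0,0],8],[[0,12,-25],[0,0,0],8],[[0,19,-37],[0,0,0],8],[[0,27,-48],[0,0,0],8],[[0,36,-59],[0,0,0],8],[[0,46,-69],[0,0,0],8],[[0,46,-69],[0,0,0],8]]'

```text
clock: 2.82
tcp_pos: [0.5281, 0.1118, 0.1862]
orientation: [0.005, -0.047, 0.999, -0.005]
wrist_force: [-3.4, -15.0, 15.6]
finger_gap: 0.0089
grip_force: 40.6
```

```bash
python3 arc.py
```

```text
[0.5281 0.1118 0.1862] [ 0.07  0.26 -0.14  1.16 -0.01 -0.03]
r 0.19882308095404036 expected 0.19331063085097003 lid 0.5837902088185187
0.584 [0. 0. 0.]
0.683 [ -0.1  14.9 -12.8]
0.781 [ -0.2  30.9 -24.1]
0.88 [ -0.2  48.  -33.8]
0.979 [ -0.2  65.9 -41.7]
1.077 [ -0.3  84.6 -47.8]
1.176 [ -0.3 103.7 -52.1]
1.275 [ -0.2 123.2 -54.4]
1.374 [ -0.2 142.8 -54.8]
1.472 [ -0.2 162.4 -53.3]
1.571 [-1.000e-01  1.817e+02 -4.990e+01]
```

Request:
step_arm --moves '[[[0,5,-12],[0,0,0],8],[[0,13,-18],[0,0,0],8],[[0,20,-23],[0,0,0],8],[[0,28,-28],[0,0,0],8],[[0,37,-33],[0,0,0],8],[[0,45,-38],[0,0,0],8],[[0,54,-42],[0,0,0],8],[[0,63,-46],[0,0,0],8]]'

```text
clock: 3.48
tcp_pos: [0.5228, 0.176, 0.2302]
orientation: [0.005, -0.047, 0.999, -0.002]
wrist_force: [6.2, -6.2, 1.7]
finger_gap: 0.0094
grip_force: 39.6
```

```bash
python3 arc.py
```

```text
[0.5228 0.176  0.2302] [ 0.18  0.26 -0.03  1.27 -0.01  0.09]
r 0.2022349591696979 expected 0.19331063085097003 lid 0.9748825706255955
0.975 [-0. -0.  0.]
1.034 [-0.  11.4 -4. ]
1.094 [-0.  23.  -7.3]
1.154 [-0.  34.7 -9.9]
1.213 [ -0.   46.7 -11.7]
1.273 [ -0.   58.6 -12.9]
1.333 [ -0.   70.7 -13.4]
1.392 [  0.   82.7 -13.1]
1.452 [  0.   94.8 -12.1]
1.511 [ 1.000e-01  1.067e+02 -1.040e+01]
1.571 [ 1.000e-01  1.185e+02 -8.000e+00]
```

Request:
step_arm --moves '[[[0,12,-4],[0,0,0],8],[[0,24,-7],[0,0,0],8],[[0,36,-10],[0,0,0],8],[[0,48,-12],[0,0,0],8],[[0,60,-13],[0,0,0],8],[[0,72,-13],[0,0,0],8],[[0,84,-12],[0,0,0],8],[[0,96,-11],[0,0,0],8]]'

```text
clock: 4.15
tcp_pos: [0.5146, 0.2734, 0.2419]
orientation: [0.007, -0.047, 0.999, -0.0]
wrist_force: [7.1, -3.2, 3.4]
finger_gap: 0.0094
grip_force: 41.1
```

```bash
python3 - <<'E'
from h import *
im=shot("scene","s2"); t=shot("top","t2")
A=np.hstack([cv2.resize(im[60:260,190:350,::-1],(400,500),interpolation=2),cv2.resize(t[110:280,110:250,::-1],(400,486),interpolation=2)[:500].copy() if 0 else cv2.copyMakeBorder(cv2.resize(t[110:280,110:250,::-1],(400,486),interpolation=2),0,14,0,0,0)])
cv2.imwrite("pics/c3.png",A)
E
python3 arc.py
```

```text
[0.5144 0.2754 0.2416] [ 0.35  0.32  0.08  1.32 -0.    0.26]
r 0.20262476775840707 expected 0.19331063085097003 lid 1.4760559415336896
1.476 [-0. -0. -0.]
1.486 [0.  1.9 0.3]
1.495 [0.  3.8 0.6]
1.505 [0.  5.7 0.9]
1.514 [0.  7.6 1.2]
1.524 [0.  9.5 1.6]
1.533 [ 0.  11.4  2. ]
1.543 [ 0.  13.3  2.4]
1.552 [ 0.  15.1  2.8]
1.562 [ 0.  17.   3.2]
1.571 [ 0.  18.9  3.6]
```

View pics/c3.png

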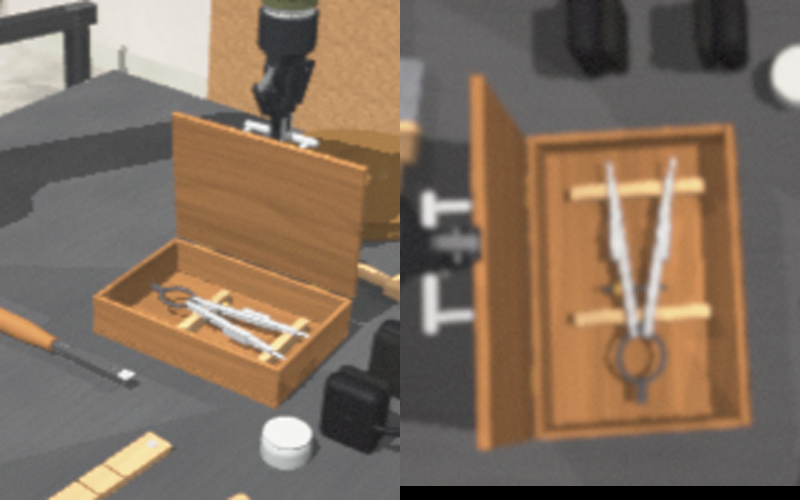

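The lid is nearly upright, and the dividers lie with their points away from the robot. Next I check the lid angle and measure the dividers.

Run:
```python
from h import *
from scipy.optimize import least_squares
ax=np.array([-.0958,.9954,0])
P=np.array([[.5316,.0662,.1137],[.5281,.1118,.1862],[.5228,.176,.2302],[.5144,.2754,.2416]])
q=np.c_[P@ax,P[:,2]]
for r in (None,.1933):
    f=lambda c:np.hypot(q[:,0]-c[0],q[:,1]-c[1])-(r or c[2])
    s=least_squares(f,[.2,.04,.19]).x; print(s.round(4),f(s).round(4),(np.arctan2(q[:,1]-s[1],s[0]-q[:,0])-np.arctan2(45,188)).round(3))
def tri(u1,u2):
    o1,d1=ray("top",u1);o2,d2=ray("scene",u2)
    t=np.linalg.lstsq(np.c_[d1,-d2],o2-o1,rcond=None)[0];p=o1+d1*t[0];q=o2+d2*t[1];return ((p+q)/2).round(4),np.linalg.norm(p-q).round(4)
for a,b in (((135.2,136.2),(336.8,128)),((138,266.5),(259.2,105.2))):
    p=tri(a,b);print(p,p[0]@ax-np.array([.515,.247,0])@ax)
```

```text
[0.1973 0.0512 0.1925] [ 0.0002 -0.0005  0.0005 -0.0001] [0.095 0.545 0.953 1.48 ]
[0.1977 0.0505 0.19  ] [ 0.0001 -0.0004  0.0006 -0.0002] [0.098 0.546 0.952 1.477]
(array([0.6622, 0.2486, 0.255 ]), np.float64(0.0005)) -0.012509119999999985
(array([0.3737, 0.2242, 0.2567]), np.float64(0.0023)) -0.009158579999999972
```

Request:
step_arm --moves '[[[0,9,1],[0,0,0],8],[[0,17,4],[0,0,0],8],[[0,17,4],[0,0,0],8],[[0,17,4],[0,0,0],8],[[0,17,4],[0,0,0],22],[[0,17,4],[0,0,0],22],[[0,17,4],[0,0,0],22]]'

```text
clock: 4.83
tcp_pos: [0.508, 0.2901, 0.2339]
orientation: [0.0, -0.048, 0.999, 0.0]
wrist_force: [-0.0, -0.2, -0.7]
finger_gap: 0.0217
grip_force: 0.0
```

Request:
step_arm --moves '[[[0,0,-15],[0,0,0],22],[[0,0,-35],[0,0,0],22],[[0,0,-60],[0,0,0],22],[[0,0,-85],[0,0,0],22],[[0,0,-90],[0,0,0],22],[[0,0,-90],[0,0,0],22]]'

```text
clock: 5.33
tcp_pos: [0.5089, 0.2903, 0.3252]
orientation: [0.002, -0.048, 0.999, 0.001]
wrist_force: [0.0, -0.5, 0.2]
finger_gap: 0.0219
grip_force: 0.0
```

Run:
```python
from h import *
im=shot("scene","s3"); t=shot("top","t3")
A=np.hstack([cv2.resize(im[60:260,190:350,::-1],(400,500),interpolation=2),cv2.copyMakeBorder(cv2.resize(t[110:280,110:250,::-1],(400,486),interpolation=2),0,14,0,0,0)])
cv2.imwrite("pics/c4.png",A)
# dividers in top: grey bright
c=t[:,:,::-1].astype(int); m=np.zeros(t.shape[:2],np.uint8)
x0,y0,x1,y1=175,160,225,232
s=c[y0:y1,x0:x1]; m[y0:y1,x0:x1]=(s.min(2)>120)&(s.max(2)-s.min(2)<35)
n,l,st,ce=cv2.connectedComponentsWithStats(m)
for i in range(1,n):
    if st[i,4]>15:
        pts=np.argwhere(l==i)[:,::-1]; print(st[i],pts[pts[:,1].argmin()],pts[pts[:,1].argmax()])
```

```text
[183 169  22  59 458] [183 169] [191 227]
```

View pics/c4.png

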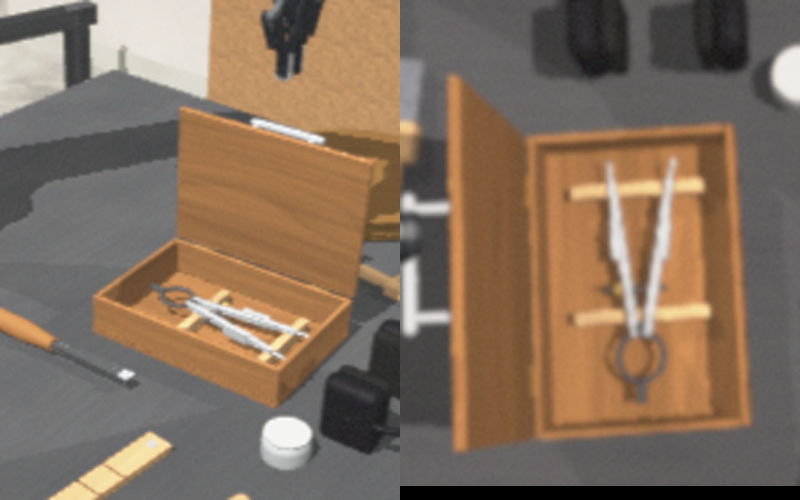

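The lid stands upright. In the top crop the divider tips are at (609,163) and (672,158), and the bow end is at (641,397).

Run:
```python
from h import *
L,Rr,B=[on("top",u,.035)[:2] for u in ((183.15,167),(205.2,165.3),(194.4,248.9))]
print(L,Rr,B,np.linalg.norm(L-Rr),np.linalg.norm((L+Rr)/2-B))
m=(L+Rr)/2; d=(m-B)/np.linalg.norm(m-B); print("yaw",np.degrees(np.arctan2(d[1],d[0])), "grip",m-.08*d, B+.159*d)
# look pose: above case with wrist cam
g=(m-.08*d+B+.159*d)/2
yaw=np.arctan2(d[1],d[0])+np.pi/2
move([g[0],g[1],.24],down(yaw)); print(telemetry.get_state()["joint_pos"].round(2))
```

```text
[0.64033669 0.17881584] [0.64627732 0.11691172] [0.41258794 0.13856332] 0.06218850943649791 0.23090643891788495
yaw 2.3083875346073204 grip [0.56337192 0.14464154] [0.57145892 0.14496753]
shift [ -45.3 -150.1   82.2] rot [-0.0002 -0.001   0.0558]
[0.38 0.33 0.29 1.53 0.   0.29]
```

Request:
step_arm --moves '[[[-14,-40,0],[0,0,0.02],30],[[-28,-80,0],[0,0,0.04],50],[[-42,-120,0],[0,0,0.056],78],[[-45,-150,0],[0,0,0.056],78],[[-45,-150,40],[0,0,0.056],78],[[-45,-150,80],[0,0,0.056],78],[[-45,-150,80],[0,0,0.056],78],[[-45,-150,80],[0,0,0.056],78]]'

```text
clock: 6.1
tcp_pos: [0.5642, 0.1445, 0.2392]
orientation: [-0.005, -0.02, 1.0, -0.0]
wrist_force: [0.2, 0.2, 1.2]
finger_gap: 0.0778
grip_force: 0.0
```

Run:
```python
from h import *
import pickle
P=cam('wrist');im=shot('wrist','w2');pickle.dump((P[0],P[1],0),open("w2.pkl","wb"))
print(telemetry.get_state()["tcp_pos"].round(4),telemetry.get_state()["joint_pos"].round(3))
for X in ([.640,.179,.035],[.646,.117,.035],[.413,.139,.035],[.567,.145,.035]): print(proj('wrist',X,P).round(1))
```

```text
[0.5668 0.1451 0.2428] [0.113 0.333 0.101 1.342 0.    0.073]
[281.2 228.6]
[227.3 231.4]
[254.3   5.6]
[254.2 165.8]
```

View pics/w2.png

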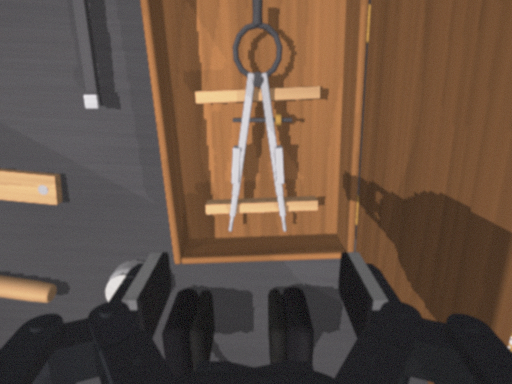

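The wrist view shows the tips at (231,230) and (285,230). The flats run over rows 148–182, at columns about 236 and 279.

Run:
```python
from h import *
import pickle
P=pickle.load(open("w2.pkl","rb"))
z=.034
L,Rr=on(0,(285,230),z,P),on(0,(231,230),z,P);m=(L+Rr)/2
G=on(0,(257.8,165),z,P); V=on(0,(258.2,77),z,P)
print("tips",L,Rr,np.linalg.norm(L-Rr)); d=m-V;yaw=np.arctan2(d[1],d[0]);print("pivot",V,"dist",np.linalg.norm(d),"yaw",np.degrees(yaw))
u=d/np.linalg.norm(d);print("grip from tips",m-.08*u,"flats",G)
g=m-.08*u
move([g[0],g[1],.017],down(yaw+np.pi/2))
```

```text
tips [0.64202715 0.18366378 0.034     ] [0.64452788 0.121157   0.034     ] 0.06255679297435877
pivot [0.47606774 0.14540015 0.034     ] dist 0.16735666569658608 yaw 2.4007089542807165
grip from tips [0.56334773 0.14905935 0.034     ] flats [0.56623744 0.14887179 0.034     ]
shift [  2.8   4.1 225.8] rot [-0.0001 -0.0024 -0.0015]
```

Request:
step_arm --moves '[[[1,4,35],[0,0,0],78],[[1,4,70],[0,0,0],78],[[1,4,105],[0,0,0],78],[[1,4,140],[0,0,0],78],[[1,4,175],[0,0,0],78],[[1,4,200],[0,0,0],78],[[1,4,218],[0,0,0],78],[[1,4,225],[0,0,0],78]]'

```text
clock: 6.82
tcp_pos: [0.5683, 0.15, 0.0182]
orientation: [0.001, -0.021, 1.0, 0.0]
wrist_force: [-0.3, -0.2, 0.6]
finger_gap: 0.078
grip_force: 0.0
```

Run:
```python
from h import *
P=cam('wrist');im=shot('wrist','w3');print(tool()[0].round(4),telemetry.get_state()["wrist_force"])
move([.565,.149,.012],down(np.radians(92.3)))
```

```text
[0.568  0.1499 0.0179] [-0.51403488  0.44573431 -0.35678755]
shift [ 3.  -0.7  5.9] rot [0.0002 0.0012 0.0011]
```

View pics/w3.png

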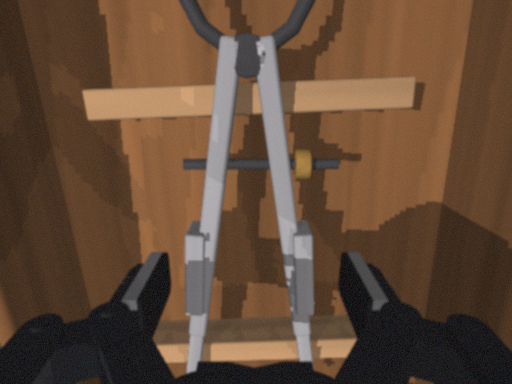

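The flats are at columns 187–313 and rows 222–315, and the fingers sit evenly around them. I'll compute the last correction along the legs and then close.

Run:
```python
from h import *
for v in (222,315): print(on('wrist',(250,v),.04).round(4))
print(on('wrist',(248,55),.034).round(4))
```

```text
[0.5394 0.1476 0.04  ]
[0.5842 0.1493 0.04  ]
[0.4775 0.1446 0.034 ]
```

Request:
step_arm --moves '[[[3,-1,5],[0,0,0],78],[[3,-1,5],[0,0,0],60],[[3,-1,5],[0,0,0],50],[[3,-1,5],[0,0,0],45],[[3,-1,5],[0,0,0],43],[[3,-1,5],[0,0,0],43],[[3,-1,5],[0,0,0],43]]' --grip_force 40

```text
clock: 7.45
tcp_pos: [0.5664, 0.1479, 0.0171]
orientation: [0.003, -0.02, 1.0, 0.0]
wrist_force: [-2.3, -1.8, 12.9]
finger_gap: 0.0433
grip_force: 17.2
```

Request:
step_arm --moves '[[[0,0,-6],[0,0,0],43],[[0,0,-14],[0,0,0],43],[[0,0,-26],[0,0,0],43],[[0,0,-40],[0,0,0],43],[[0,0,-60],[0,0,0],43],[[0,0,-80],[0,0,0],43],[[0,0,-100],[0,0,0],43],[[0,0,-100],[0,0,0],43]]'

```text
clock: 8.12
tcp_pos: [0.5662, 0.1483, 0.1181]
orientation: [0.004, -0.02, 1.0, 0.0]
wrist_force: [1.1, 1.1, -1.2]
finger_gap: 0.0435
grip_force: 13.2
```

Run:
```python
from h import *
P=cam('wrist');im=shot('wrist','w4');s=telemetry.get_state();print(tool()[0].round(4),s["wrist_force"],s["ft_torque"],s["finger_gap"],s["grip_force"])
```

```text
[0.5654 0.1482 0.116 ] [ 0.25914513 -0.10467413 -2.57627883] [ 0.02289603 -0.07871635 -0.0027261 ] 0.04317977492444131 13.241256326436996
```

View pics/w4.png

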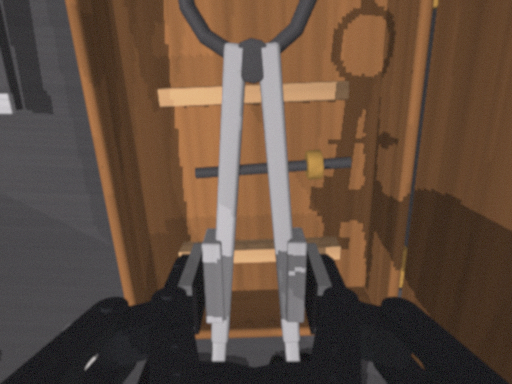

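The dividers are lifted and held squarely; the pivot is at (252,60). Next I measure the scribed lines in the top and scene images.

Run:
```python
from h import *
p,r=tool();V=on('wrist',(252,60),p[2]+.022);print("tcp",p.round(4),"pivot",V.round(4),"expected x",p[0]-.09)
P=cam('wrist')
t=imaging.read_camera("top");s=imaging.read_camera("scene")
def quad(im,name,roi):
    x0,y0,x1,y1=roi;hsv=cv2.cvtColor(im,cv2.COLOR_RGB2HSV);m=np.zeros(im.shape[:2],np.uint8)
    m[y0:y1,x0:x1]=((hsv[:,:,2]>125)&(hsv[:,:,1]>40))[y0:y1,x0:x1]*255;m=cv2.morphologyEx(m,cv2.MORPH_CLOSE,np.ones((3,3)))
    c=max(cv2.findContours(m,0,2)[0],key=cv2.contourArea);W=np.array([on(name,q,.012)[:2] for q in c[:,0]],np.float32)
    rc=cv2.minAreaRect(W*1000);return rc
for n,im,roi in (("top",t,(270,168,355,198)),("scene",s,(195,228,265,280))):
    rc=quad(im,n,roi);print(n,rc)
    b=cv2.boxPoints(rc)/1000;c=b.mean(0)
    e=b[1]-b[0] if np.linalg.norm(b[1]-b[0])>np.linalg.norm(b[2]-b[1]) else b[2]-b[1]
    e=e/np.linalg.norm(e);e=e*np.sign(e[1]);nrm=np.array([e[1],-e[0]])
    # brightness profile along the stick
    prof=[]
    g=im.astype(np.float32).sum(2)
    ts=np.arange(-.06,.0601,.0005)
    for tt in ts:
        uv=np.array([proj(n,[*(c+e*tt+nrm*o),.012]) for o in np.linspace(-.010,.010,7)],np.float32)
        prof.append(cv2.remap(g,uv[:,0:1],uv[:,1:2],1).mean())
    prof=np.array(prof)
    base=np.median(prof)
    for lo,hi in((-.045,0),(0,.045)):
        k=(ts>lo)&(ts<hi);w=np.clip(base*.97-prof[k],0,None);tm=(w*ts[k]).sum()/w.sum();print(" line t",tm.round(4),(c+e*tm).round(4),"depth",w.max()/base)
    print(" yaw e",np.degrees(np.arctan2(e[1],e[0])))
```

```text
tcp [0.5654 0.1482 0.116 ] pivot [0.4768 0.1445 0.138 ] expected x 0.47542996998696874
top ((605.8639526367188, -190.12139892578125), (203.9994659423828, 41.15879440307617), 86.65253448486328)
 line t -0.0204 [ 0.6047 -0.2105] depth 0.11373224
 line t 0.0196 [ 0.607  -0.1706] depth 0.09368915
 yaw e 86.65253
scene ((607.9747314453125, -192.3311767578125), (210.11746215820312, 46.83712387084961), 86.51676177978516)Traceback (most recent call last):
  File "<stdin>", line 20, in <module>
  File "h.py", line 11, in proj
    K,T,_=P or cam(n); c=T[:3,:3].T@(np.asarray(X)-T[:3,3]); q=K@(c*[1,-1,-1]); return q[:2]/q[2]
               ~~~^^^
  File "h.py", line 5, in cam
    p=imaging.camera_params(n); return np.array(p["camera_matrix"]),np.array(p["pose"]),p
ValueError: time passes only in moves, steps and waits
```

```bash
python3 -c "
from h import *
move([.525,-.1857,.07],down(np.radians(86.6)))"
```

```text
shift [  51.6 -331.8   42.8] rot [0.0002 0.0001 0.0996]
```

Request:
step_arm --moves '[[[2,-15,-10],[0,0,0],42],[[5,-38,-10],[0,0,0.01],42],[[9,-62,-10],[0,0,0.02],42],[[13,-86,-10],[0,0,0.03],42],[[17,-110,-10],[0,0,0.04],42],[[21,-136,-10],[0,0,0.05],42],[[25,-162,-10],[0,0,0.06],42],[[29,-188,-5],[0,0,0.06],42]]'

```text
clock: 8.93
tcp_pos: [0.5412, -0.0421, 0.1171]
orientation: [-0.001, 0.01, 1.0, 0.0]
wrist_force: [-0.5, -0.4, -2.1]
finger_gap: 0.0424
grip_force: 13.8
```

Request:
step_arm --moves '[[[4,-26,5],[0,0,0.01],42],[[8,-52,10],[0,0,0.02],42],[[12,-78,18],[0,0,0.03],42],[[16,-102,26],[0,0,0.04],42],[[20,-124,34],[0,0,0.04],42],[[23,-138,42],[0,0,0.04],42],[[23,-144,45],[0,0,0.04],42],[[23,-144,45],[0,0,0.04],42]]'

```text
clock: 9.6
tcp_pos: [0.5147, -0.1851, 0.0709]
orientation: [-0.002, 0.031, 1.0, 0.001]
wrist_force: [0.5, 0.3, -1.7]
finger_gap: 0.0425
grip_force: 13.9
```

Run:
```python
from h import *
Pw=cam('wrist');w=shot('wrist','w5');Ps=cam('scene');s=shot('scene','s5');S=telemetry.get_state()
print(tool()[0].round(4),S["wrist_force"].round(2),S["ft_torque"].round(3),S["finger_gap"],S["grip_force"])
move([.525,-.1857,.07],down(np.radians(86.6)))
u=proj(0,[.606,-.19,.07],Ps).astype(int);print("scene roi centre",u)
x,y=u; A=np.vstack([cv2.resize(w[200:384,150:362,::-1],(424,368),interpolation=2)])
B=cv2.resize(s[y-50:y+42,x-47:x+47,::-1],(376,368),interpolation=2)
cv2.imwrite("pics/c5.png",np.hstack([A,B]))
```

```text
[ 0.5157 -0.1839  0.0723] [-0.1   0.23 -1.89] [ 0.031 -0.07   0.003] 0.04255193380280092 13.851445466279984
shift [-9.4 -1.3  2.3] rot [ 0.0013 -0.0013 -0.0005]
scene roi centre [229 235]
```

View pics/c5.png

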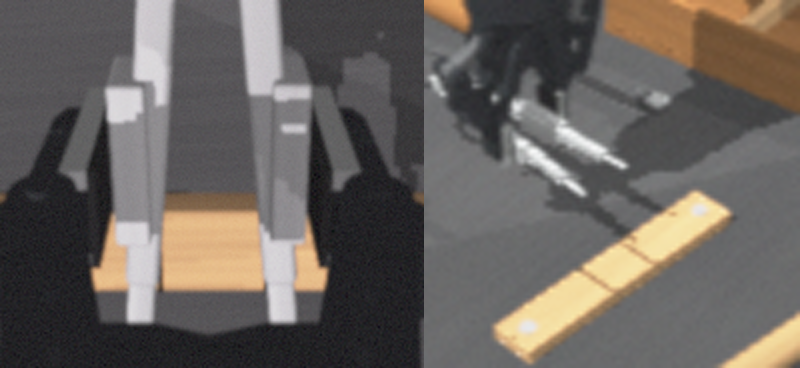

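The scene crop shows the tips at full-image pixels (221.3,233.3) and (232.3,226.3), beyond the near edge of the stick. From these I compute tip height and lateral position.

Run:
```python
from h import *
p,r=tool();f=-r.as_matrix()[:,0];Ps=cam('scene')
for n,uv in(("R",(221.25,233.25)),("L",(232.25,226.25))):
    o,d=ray(0,uv,Ps); t=((p+f*.081-o)@f)/(d@f); X=o+d*t; q=X-p; print(n,X.round(4),"fwd",(q@f).round(4),"lat",(q@r.as_matrix()[:,1]).round(4),"up",q[2].round(4))
# lines in scene for calibration check
for n,X in(("L",[.607,-.1706,.012]),("R",[.6047,-.2105,.012])): print(n,proj(0,X,Ps).round(1))
```

```text
R [ 0.5953 -0.2112  0.0874] fwd 0.081 lat -0.0225 up 0.0151
L [ 0.5978 -0.1691  0.0873] fwd 0.081 lat 0.0196 up 0.015
L [234.7 248.2]
R [224.7 255.1]
```

Request:
step_arm --moves '[[[-5,-1,5],[0,0,0],42],[[-9,-1,15],[0,0,0],42],[[-9,-1,27],[0,0,0],42],[[-9,-1,40],[0,0,0],42],[[-9,-1,50],[0,0,0],42],[[-9,-1,58],[0,0,0],42],[[-9,-1,59],[0,0,0],42],[[-9,-1,59],[0,0,0],42]]'

```text
clock: 10.37
tcp_pos: [0.5248, -0.1856, 0.0132]
orientation: [-0.001, 0.03, 1.0, 0.0]
wrist_force: [0.7, 0.2, -1.6]
finger_gap: 0.0424
grip_force: 13.8
```

Run:
```python
from h import *
Pw=cam('wrist');w=shot('wrist','w6');Ps=cam('scene');s=shot('scene','s6');S=telemetry.get_state();p,r=tool()
print(p.round(4),S["wrist_force"].round(2),S["finger_gap"],S["grip_force"])
move([.525,-.1857,.012],down(np.radians(86.6)))
x,y=proj(0,[.606,-.19,.02],Ps).astype(int);print("roi0",x-33,y-25)
A=cv2.resize(w[230:370,180:340,::-1],(400,350),interpolation=2)
B=cv2.resize(s[y-25:y+25,x-33:x+34,::-1],None,fx=6,fy=6,interpolation=2);B=cv2.copyMakeBorder(B,0,350-B.shape[0],0,0,0) 
cv2.imwrite("pics/c6.png",np.hstack([A,B[:350]]))
print(A.shape,B.shape)
for n,X in(("lineL",[.607,-.1706,.012]),("lineR",[.6047,-.2105,.012])): print(n,"wrist",proj(0,X,Pw).round(1),"scene",proj(0,X,Ps).round(1))
```

```text
[ 0.5255 -0.1862  0.0143] [ 0.85 -0.22 -1.71] 0.04253798179978689 13.85178342461586
shift [0.5 0.5 2.3] rot [-0.0002  0.0007 -0.0002]
roi0 196 224
(350, 400, 3) (350, 402, 3)
lineL wrist [287.9 382.2] scene [234.7 248.2]
lineR wrist [218.  382.3] scene [224.7 255.1]
```

View pics/c6.png

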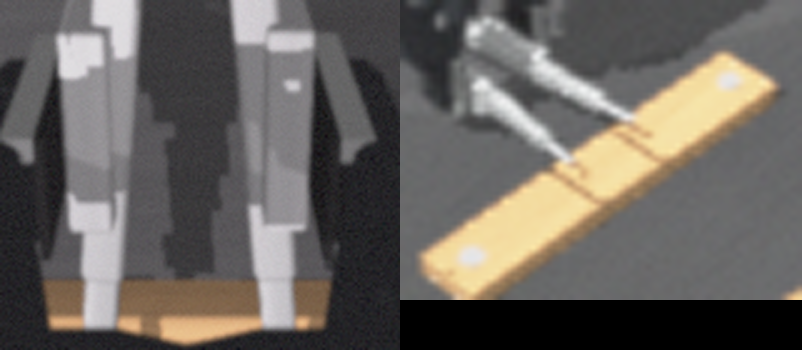

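The scene crop shows the tips at (225.7,251.5) right and (235.3,244.3) left, hovering just in front of and above the two lines, whose midpoints are (225.7,255.3) and (235.7,248.3). I'll compare them in that same image so camera bias cancels.

Run:
```python
from h import *
p,r=tool();M=r.as_matrix();f=-M[:,0];l=M[:,1];Ps=cam('scene')
res={}
for n,uv in(("tipR",(225.7,251.5)),("tipL",(235.3,244.3))):
    o,d=ray(0,uv,Ps); t=((p+f*.081-o)@f)/(d@f); res[n]=o+d*t
for n,uv in(("lineR",(225.65,255.3)),("lineL",(235.7,248.3))): res[n]=on(0,uv,.012,Ps)
for n,X in res.items(): q=X-p;print(n,X.round(4),"fwd",(q@f).round(4),"lat",(q@l).round(4),"up",q[2].round(4))
# automatic: line profile in wrist/scene along stick for subpixel
im=cv2.imread("pics/s6.png").astype(np.float32).sum(2)
c=np.array([.6058,-.1905]);e=np.array([np.cos(np.radians(86.6)),np.sin(np.radians(86.6))]);nr=np.array([e[1],-e[0]])
ts=np.arange(-.04,.0401,.0005)
for off in(.006,.010,.014):
    pr=[]
    for tt in ts:
        uv=proj(0,[*(c+e*tt+nr*off),.012],Ps).astype(np.float32);pr.append(cv2.remap(im,uv[:1][:,None],uv[1:][:,None],1)[0,0])
    pr=np.array(pr);b=np.median(pr);out=[]
    for lo,hi in((-.033,-.008),(.008,.033)):
        k=(ts>lo)&(ts<hi);w=np.clip(b*.95-pr[k],0,None);out.append(((w*ts[k]).sum()/w.sum()).round(4))
    print("scene line offsets from top-measured centre",off,out)
```

```text
tipR [ 0.6054 -0.2067  0.0235] fwd 0.081 lat -0.0157 up 0.0093
tipL [ 0.6077 -0.1686  0.026 ] fwd 0.081 lat 0.0225 up 0.0118
lineR [ 0.6072 -0.2092  0.012 ] fwd 0.0829 lat -0.0181 up -0.0023
lineL [ 0.6093 -0.169   0.012 ] fwd 0.0827 lat 0.0222 up -0.0023
scene line offsets from top-measured centre 0.006 [np.float64(-0.0184), np.float64(0.0217)]
scene line offsets from top-measured centre 0.01 [np.float64(-0.0188), np.float64(0.0213)]
scene line offsets from top-measured centre 0.014 [np.float64(-0.0176), np.float64(0.0224)]
```

Request:
step_arm --moves '[[[0,-0.5,0],[0,0,0],42],[[0,-0.5,0],[0,0,0],42],[[0,-0.5,0],[0,0,0],42],[[0,-0.5,0],[0,0,0],42],[[0,-0.5,0],[0,0,0],42],[[0,-0.5,0],[0,0,0],42]]'

```text
clock: 10.97
tcp_pos: [0.5251, -0.1867, 0.014]
orientation: [0.0, 0.03, 1.0, -0.0]
wrist_force: [-0.1, 0.0, -0.5]
finger_gap: 0.0424
grip_force: 13.8
```

```bash
python3 -c "
from h import *
s=telemetry.get_state();print(s['tcp_pos'].round(4),s['qvel'].round(4),s['finger_gap'],s['grip_force'],s['wrist_force'].round(2))
print(env.hand_in())"
```

```text
[ 0.5251 -0.1867  0.014 ] [-0.0001  0.0028 -0.0012 -0.0001 -0.0014 -0.    ] 0.04240721741993531 13.845390379428864 [-0.07  0.01 -0.53]
the job is handed in; nothing more can be done
None
```

I handed the job in with the lid standing at about 89° and the dividers squeezed to about 40 mm, held still above the two lines with the points roughly 12–18 mm over the stick; no verdict came back, and I viewed 11 pictures, one over the limit of 10.

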